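# Close the pen-barrel cassette and unlatch it from the dock

## Robot

A 6-joint arm with a two-finger parallel gripper is mounted at the origin on the work surface. World frame = base frame: x ahead of the robot, y to its left, z up, the work surface at z = 0. Lengths are in mm, angles in rad, forces in N, time in s.
With the tool pointing down it reaches from about 250 to 800 mm from the base axis. Payload 3.9 kg.
Tool frame: the origin (TCP) lies on the centre line of the jaws, within the pads' length; the fingertips stand 17 mm ahead of it and the grasp point (between the pads) lies 2 mm behind it (env.nose_length is the z of the fingertips in the tool frame, in mm); z points along the fingers, y is the direction in which the jaws open and shut (so a half turn about z gives the same grasp; the last joint's range is limited). The gripper opens to 85 mm and grips with 20 to 120 N. Pads are 22 mm wide; open, the fingers measure 114 mm over their backs; the gripper's body (76 mm by 85 mm) begins 54 mm behind the grasp point. The pads swing forward as they close: fully open they stand 13 mm farther back than shut.
Start: joints at [-1.218, 0.26, -0.138, 1.173, 0, 1.571], TCP at [181.397, -492.657, 248.304] pointing down, gripper open.
Joint ranges: [-2.78, 2.78], [-0.83, 1.72], [-1.28, 1.37], [-1.9, 2.12], [-1.57, 1.48], [-3.14, 3.14]. Speed limits (rad/s): [2.57, 2.57, 3.14, 3.14, 3.14, 3.14].

## Interface

Orientations are given as a unit quaternion [x, y, z, w].
In Python, from plant import status, cams, env gives the robot as it stands.
- The arm moves only by the tool jog_arm, never from a script. Its arguments are lists of equal length, an entry for each row: "claw": the gripper command: -1 is shut, 1 is fully open, values between are in proportion; "delta_pos": the shift along the tool's x, y, z in cm, a list of three; "yaw": the turn about the tool's z in degrees. A call has 1 to 12 rows; each row is the pose to reach, as a shift and turn from the pose commanded when the call began, along the tool's axes at that moment; what a row does not reach only later rows make up. A row lasts 1/12 s, in which the tool goes at most 41.7 mm and 7.16 degrees, less where a joint would pass 70% of its speed; a pose out of reach is approached as far as the arm can. A call with a gripper value outside its range is refused whole. The fingers move at their own pace and stop on an object; "grip_force" is the grip in N (left out, the last holds). Time passes only in rows, so rows that repeat a pose let the fingers close. It gives the time, the measured TCP pose, the force and the opening at its end, in the units of the state.
- status.observe(): the state, without advancing time (a new reading comes with each control period).
- cams.get_image(name): name is "scene" or "top"; returns a dict with "img" (400x640x3 uint8, red, green, blue), "depth" (400x640 float32, mm along the optical axis (not along the pixel's ray), 0 where there is no reading), "vfov" (degrees; the focal length in pixels is half the picture's height over the tangent of half this angle, whatever the lens; pixels are square), "cx", "cy" (the principal point, pixels), "R" (3x3) and "t" (3): a world point X has camera coordinates R X + t. Camera axes: x right, y down, z forward; pixel columns grow to the right and rows downward; lengths in mm; the calibration is good to about 2 mm. A picture is of the moment at which its call begins.
- env.close_job(): hands the job in, once; it reports no verdict.
Trained networks look in a picture, given as the dict that the camera call returned (one of the last four; its "shot" number tells which), for a name from the list of things; names that differ only in an ending like _2 or _b are one class to them, and where a whole thing is asked for, a point or a joint stands for the part that bears it (a point fixed in the world has none). Each returns a list of dicts, best first, with "conf" (0 to 1); they miss things now and then, are a little off and sometimes report something else, mostly with a low value. They report only what shows in the picture. A call takes as long as a camera call. They do not tell look-alikes from the thing itself.
- cams.find_in(picture, name): "box" ([left, top, width, height] in pixels, round what is visible of it).
- cams.cut_out(picture, name): "mask" (400x640 bool, what is visible of it) and "box" ([left, top, width, height] in pixels, round what is visible of it).
- cams.mark_of(picture, name): "point" ([column, row] in pixels: a listed point, or the origin of a listed thing).
The state is a dict: "time": time; "q": joint angles; "dq": joint speeds; "tau": joint torques, N m; "ee_pos": TCP position; "tool_rot": TCP orientation; "force": force on the tool from outside, world axes, zero at the start; "moment": the same for the moment, N m; "opening": finger opening in mm.
Only numpy, scipy, OpenCV 4.12 (cv2) and the standard library are available. Lean on these libraries where they do the work, as an engineer would, in place of code of your own. Each camera call takes 0.05 s, during which the arm holds its last target. There are 200 camera calls.

## Task

Put the blue lid squarely onto the grey cassette of pen barrels that is latched in its dock, so that it is fully seated all round, and let go of it. Then pinch the cassette's two green side catches together to unlatch it, lift it straight out of the dock with its lid on, and finish while still holding it by the pinched catches, level and still, with its underside at least 10 cm above the worktop. Leave the tape roll, the jar and the box of blanks where they are.

Things in the scene. Friction and masses are not known exactly. Their poses are not given: they have to be found in the camera images.
- dock: Fixed aluminium base 160 (x) x 100 x 6 mm. Origin: centre of its underside, z up. Dark guides (top at 20 mm height) stand round the cassette's foot; at the middle of each long side (y+, y-) a grey post, 40 mm long, top at 26 mm height, has an inward lip from 42 to 26.5 mm off the centre line that holds a catch's tooth down until the catch is pinched.
- cassette: Loose grey open-topped box 120 (x) x 34 (y) x 60 mm, 0.23 to 0.38 kg, axes in line with the dock's, underside 6 mm above the worktop while docked. Origin: centre of its underside, z up. Walls 3 mm, opening 114 x 28 mm; dark pen barrels lie inside, tops 10 mm below the rim. A green spring catch stands at the middle of each long side.
- pad_left (a point): Point on the cassette (does not move with the catch): centre of the outer face of the left (cassette y+) catch's ribbed green finger pad when released, 30 mm off the cassette's centre line and 47 mm above its underside. The pad face is 26 mm long (x) by 22 mm tall (36 to 58 mm above the cassette's underside).
- pad_right (a point): The same for the right (cassette y-) catch's pad. Pads are 60 mm apart over their outer faces when released, 50 mm when both are fully pinched.
- catch_left (a joint): Inward travel of the left catch, m: 0 released (locked in the dock), 0.005 at its stop. Spring: about 2.4 N to start moving, 5.4 N at the stop. The tooth clears the dock's lip from about 0.0035. A firm grip (30 to 60 N) holds both catches against their stops and carries the cassette.
- catch_right (a joint): The same for the right catch, m.
- lid: Loose blue lid, plate 120 (x) x 34 (y) x 4 mm, about 80 g, lying right way up on the worktop. Origin: centre of the lower edge of its tapered skirt, z up; plate from 6.5 to 10.5 mm above it. The skirt drops into the cassette's opening with 1.6 mm clearance each side (3.5 mm at its lower edge). Seated, the lid's origin is 53.5 mm above the cassette's; either way round fits.
- lid_rib (a point): Centre of the top of the orange grip rib on the lid, 30.5 mm above the lid's origin. The rib is 50 (along the lid's x) x 14 (y) x 20 mm tall, standing on the middle of the plate.
- tape_roll: Bystander: yellow roll of tape lying flat, 96 mm across, 25 mm high. Origin: centre of its underside.
- jar: Bystander: small glass jar with a steel cap, 56 mm across, 60 mm high. Origin: centre of its underside.
- parts_box: Bystander: clear open box of coloured pen blanks, 150 x 110 x 55 mm. Origin: centre of its underside.
Things that resemble listed ones, but are neither listed nor needed, are in the scene too. Several things look just like the lid: the one meant starts farthest to the robot's right. Of the things that look like the cassette, the middle-sized one is meant.

How it is judged:
By the outcome, as a careful person would: the job done as asked, in the order asked, and still so for the second after the job is handed in, while the arm keeps its last pose, push and grip.
It also fails if it takes over 54 s, if anything falls off the work surface, if the arm or the gripper's body presses on something with over 40 N, if the wrist force passes 120 N, or if a joint passes its speed limit or range.

## Working session

There is one attempt and no reset: what is moved stays moved. The work goes in short steps, Python scripts to look and compute and a tool call to move; the robot and the scene stay as the last step left them, time stands still between calls to the robot, and variables do not carry over. Pictures are saved under pics/ and viewed, about 8 in all and at most 12, crops included, and the job is handed in when it is done.

Besides the shell and the picture viewer there is one more tool, called after "Request:" as name([rows], argument=value, ...), one row to a line, values as JSON. jog_arm: Moves the arm, as the interface text tells. Its arguments: {"type":"object","properties":{"claw":{"type":"array","items":{"type":"number"}},"delta_pos":{"type":"array","items":{"type":"array","items":{"type":"number"}}},"yaw":{"type":"array","items":{"type":"number"}},"grip_force":{"type":"number"}},"required":["claw","delta_pos","yaw"]}

```bash
ls; mkdir -p pics
cat > h.py <<'E'
import numpy as np, cv2
from plant import status, cams, env
def K(p):
    f=p["img"].shape[0]/2/np.tan(np.radians(p["vfov"])/2); return f,p["cx"],p["cy"]
def w(p,u,v,d):
    f,cx,cy=K(p); return np.array(p["R"]).T@(np.array([(u-cx)/f*d,(v-cy)/f*d,d])-np.array(p["t"]))
def wz(p,u,v,z):
    "intersect ray with plane z"
    R=np.array(p["R"]);t=np.array(p["t"]);c=-R.T@t; r=w(p,u,v,1.)-c
    return c+r*(z-c[2])/r[2]
def cloud(p,m=None):
    d=p["depth"]; m=(d>0) if m is None else m&(d>0)
    v,u=np.nonzero(m); f,cx,cy=K(p); d=d[v,u]
    c=np.stack([(u-cx)/f*d,(v-cy)/f*d,d],1); return (c-np.array(p["t"]))@np.array(p["R"])
def save(p,n): cv2.imwrite("pics/"+n,p["img"][...,::-1])
E
python3 - <<'E'
from h import *
s=status.observe(); print({k:np.round(v,3) for k,v in s.items()})
for n in("scene","top"):
    p=cams.get_image(n); save(p,n+"1.png"); print(n,p["vfov"],p["cx"],p["cy"],np.round(-np.array(p["R"]).T@p["t"]),np.round(p["R"],3).tolist(),(p["depth"]>0).mean(), [k for k in p])
    for t in("lid","cassette","dock","lid_rib","tape_roll","jar","parts_box"):
        for r in cams.cut_out(p,t):
            c=cloud(p,r["mask"]); print(t,round(r["conf"],2),np.round(r["box"]),np.round(np.median(c,0)) if len(c) else None, np.round(np.percentile(c,[2,98],axis=0)).tolist() if len(c) else None)
E
```

```text
pics
{'time': np.float64(0.0), 'q': array([-1.218,  0.261, -0.139,  1.173, -0.   ,  1.571]), 'dq': array([-0.   , -0.001, -0.   , -0.001,  0.   , -0.001]), 'tau': array([-1.0000e-03, -4.0568e+01,  2.5392e+01,  1.9000e-02, -0.0000e+00,
       -0.0000e+00]), 'ee_pos': array([ 181.176, -492.079,  247.485]), 'tool_rot': array([ 0.984,  0.175, -0.   , -0.001]), 'force': array([-0.185, -1.089, -0.262]), 'moment': array([ 0.019, -0.004,  0.038]), 'opening': np.float64(85.337)}
scene 46.26580076689372 322.180570635936 195.4215673748883 [1626.  194.  759.] [[-0.182, 0.983, 0.008], [0.53, 0.105, -0.841], [-0.828, -0.149, -0.54]] 0.99049609375 ['img', 'depth', 'vfov', 'cx', 'cy', 'R', 't', 'shot']
lid 0.87 [298. 182.  37.  20.] [460. -37.  11.] [[395.0, -89.0, -1.0], [496.0, 10.0, 32.0]]
lid 0.67 [356. 173.  36.  11.] [350. 134.  11.] [[302.0, 81.0, -1.0], [363.0, 189.0, 32.0]]
lid 0.56 [259. 185.  17.  24.] [ 521. -168.   11.] [[434.0, -210.0, -0.0], [564.0, -141.0, 32.0]]
cassette 0.9 [369. 242.  38.  22.] [729. 192.  31.] [[703.0, 152.0, 1.0], [745.0, 233.0, 42.0]]
cassette 0.87 [417. 239.  
[... 1618 characters left out ...]
41.0, 230.0, 42.0]]
cassette 0.58 [145.  95.  78.  50.] [759. 350.  69.] [[710.0, 272.0, 5.0], [812.0, 431.0, 87.0]]
lid_rib 0.89 [368. 195.  30.  48.] [ 507. -169.   11.] [[454.0, -200.0, -1.0], [564.0, -141.0, 32.0]]
lid_rib 0.87 [243. 272.  49.  15.] [345. 136.  10.] [[328.0, 77.0, 6.0], [360.0, 190.0, 32.0]]
lid_rib 0.78 [311. 221.  45.  32.] [453. -36.  10.] [[415.0, -88.0, -1.0], [495.0, 13.0, 32.0]]
tape_roll 0.85 [307. 121.  35.  35.] [729. -22.  23.] [[675.0, -63.0, 0.0], [766.0, 27.0, 27.0]]
jar 0.85 [442. 133.  27.  20.] [ 690. -357.   57.] [[669.0, -388.0, 1.0], [721.0, -338.0, 62.0]]
parts_box 0.6 [138. 190.  63.  70.] [487. 389.  15.] [[413.0, 317.0, 0.0], [564.0, 445.0, 55.0]]
```

Run:
```python
from h import *
a=cv2.imread("pics/top1.png"); cv2.imwrite("pics/top1b.png",cv2.resize(a[60:340,100:540],None,fx=1.8,fy=1.8,interpolation=3))
P=[cams.get_image(n) for n in("top","scene")]
np.set_printoptions(suppress=True,precision=1)
def fit(xy):
    r=cv2.minAreaRect(xy.astype(np.float32)); b=cv2.boxPoints(r); e=b[1]-b[0],b[2]-b[1]; l=max(e,key=lambda q:q@q)
    return np.array(r[0]),np.array(r[1]),np.degrees(np.arctan2(l[1],l[0]))
for p in P:
    c=cloud(p)
    def reg(x,y,r,z0,z1): 
        m=(abs(c[:,0]-x)<r)&(abs(c[:,1]-y)<r)&(c[:,2]>z0)&(c[:,2]<z1); return c[m]
    for nm,q in(("plate",reg(508,-171,75,8,14)),("rib",reg(508,-171,60,27,36)),("cassrim",reg(540,167,70,62,70)),("catch",reg(540,167,70,45,61)),("dock",reg(540,167,100,4,9))):
        print(nm,len(q),*fit(q[:,:2]),q.mean(0))
    print("floor z",np.median(reg(600,-50,40,-10,10)[:,2]))
    for t in("lid","lid_rib","cassette","pad_left","pad_right","dock"):
        print(t,[(round(r["conf"],2),np.round(r["point"])) for r in cams.mark_of(p,t)])
```

```text
plate 381 [ 508.2 -171.6] [119.1  34.4] 21.725206 [ 505.6 -171.7   10.3]
rib 97 [ 508.1 -171.6] [49.7 14.2] 21.363626 [ 507.5 -171.4   29.9]
cassrim 209 [541.  167.3] [120.1  58. ] 1.5997218 [541.3 167.7  64.9]
catch 529 [539.8 165.3] [118.   57.7] 3.1254137 [539.9 166.9  53.7]
dock 845 [540.1 167. ] [191.4 200.9] -0.49480513 [534.7 163.3   6. ]
floor z -0.55137699901679
lid [(0.73, array([380., 218.])), (0.7, array([332., 237.])), (0.63, array([265., 282.]))]
lid_rib [(0.98, array([382., 214.])), (0.77, array([267., 285.])), (0.75, array([329., 236.])), (0.5, array([258., 205.]))]
cassette [(0.75, array([246., 139.])), (0.7, array([254., 204.])), (0.63, array([193., 127.]))]
pad_left [(0.95, array([242., 130.])), (0.83, array([243., 203.])), (0.62, array([174., 100.]))]
pad_right [(0.94, array([263., 202.])), (0.92, array([187., 130.])), (0.59, array([249., 144.]))]
dock [(0.63, array([260., 208.]))]
plate 175 [ 508. -172.] [124.   33.9] 21.379816 [ 518.  -168.5   10.6]
rib 43 [ 509.2 -171.7] [52.8 12.9] 21.351685 [ 509.8 -171.7   30.7]
cassrim 128 [539.9 165.5] [130.   57.4] 3.7675557 [544.7 168.2  65. ]
catch 300 [542.3 168.8] [ 57.1 124.2] -9.311225 [547.3 166.9  53.8]
dock 505 [545.6 163.9] [188.6 179.8] 86.703735 [566.8 166.4   6.2]
floor z -0.02252923815136236
lid [(0.88, array([314., 198.])), (0.8, array([374., 180.])), (0.79, array([265., 199.]))]
lid_rib [(0.69, array([315., 186.])), (0.66, array([266., 190.])), (0.65, array([378., 173.]))]
cassette [(0.97, array([382., 258.])), (0.88, array([383., 217.])), (0.77, array([455., 279.])), (0.37, array([266., 198.]))]
pad_left [(0.86, array([467., 269.])), (0.85, array([388., 254.])), (0.7, array([393., 203.])), (0.7, array([303., 248.]))]
pad_right [(0.74, array([371., 201.])), (0.64, array([449., 245.])), (0.62, array([385., 244.]))]
dock [(0.69, array([383., 219.]))]
```

View pics/top1b.png

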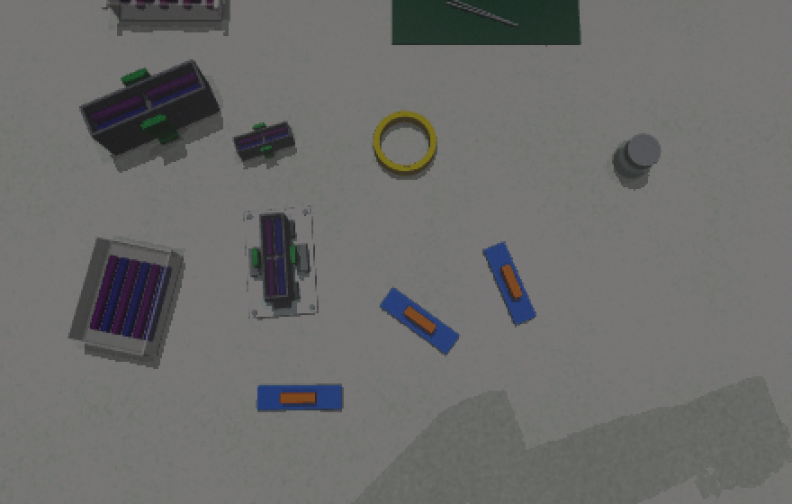

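```bash
cat >> h.py <<'E'
np.set_printoptions(suppress=True,precision=2)
def rect(xy):
    r=cv2.minAreaRect(xy.astype(np.float32)); b=cv2.boxPoints(r); e=b[1]-b[0],b[2]-b[1]; l=max(e,key=lambda q:q@q)
    a=np.degrees(np.arctan2(l[1],l[0])); return np.array(r[0]),np.sort(r[1]),(a+90)%180-90
def box(p,x,y,rx,ry,z0,z1,colour=None):
    "cloud in a box; colour keeps only pixels where colour(r,g,b)"
    m=p["depth"]>0
    if colour: m&=colour(*np.moveaxis(p["img"].astype(int),2,0))
    c=cloud(p,m); return c[(abs(c[:,0]-x)<rx)&(abs(c[:,1]-y)<ry)&(c[:,2]>z0)&(c[:,2]<z1)]
def move(x,y,z,ang):
    "shift (cm) and yaw (deg) to put TCP at xyz with tool x at world angle ang"
    from scipy.spatial.transform import Rotation as Ro
    s=status.observe(); R=Ro.from_quat(s["tool_rot"]).as_matrix(); a=np.degrees(np.arctan2(R[1,0],R[0,0]))
    print("tcp",s["ee_pos"],"a",a,"tilt",R[:,2],"F",s["force"],"open",s["opening"],"t",s["time"])
    print("delta cm",R.T@(np.array([x,y,z])-s["ee_pos"])/10,"yaw",a-ang)
E
python3 - <<'E'
from h import *
for n in("top","scene"):
    p=cams.get_image(n)
    ng=lambda r,g,b:~((g>r*1.3)&(g>b*1.3))
    for z0,z1 in((50,75),(62,75)):
        q=box(p,540,167,75,22,z0,z1,ng); print(n,len(q),*rect(q[:,:2]))
    gr=lambda r,g,b:(g>r*1.4)&(g>b*1.4)
    for s in(-1,1):
        q=box(p,540,167+s*25,25,16,50,75,gr); print(" green",len(q),q.mean(0) if len(q) else 0, q.max(0) if len(q) else 0,q.min(0) if len(q) else 0)
    q=box(p,540,167,110,80,3.5,9); 
    if n=="top": A=p["img"][0:400,340:640]
    else: B=cv2.resize(p["img"][150:270,230:440],None,fx=2.3,fy=2.3,interpolation=2)
B=cv2.copyMakeBorder(B,0,400-B.shape[0],0,0,0); cv2.imwrite("pics/c2.png",np.hstack([A,B])[...,::-1][:,:800])
move(508.2,-171.6,110,21.5)
E
```

```text
top 600 [541.11 166.83] [ 34.53 120.55] 4.7067184
top 163 [541.26 166.96] [ 34.29 120.24] 4.706711
 green 28 [543.   140.98  63.01] [554.66 144.11  65.79] [531.19 138.25  60.25]
 green 29 [538.51 193.29  63.47] [549.86 196.4   66.85] [526.48 188.89  60.8 ]
scene 345 [541.34 169.92] [ 38.49 126.19] 4.983345
scene 103 [541.04 169.89] [ 38.49 124.92] 4.98333
 green 4 [542.93 140.11  63.15] [553.65 140.96  65.2 ] [533.9  139.34  62.21]
 green 2 [538.93 191.52  63.82] [542.43 191.67  64.44] [535.44 191.37  63.19]
tcp [ 181.41 -492.66  248.3 ] a 20.21524161290754 tilt [-0.  0. -1.] F [ 0.52 -0.03  0.81] open 85.54101007747319 t 1.6
delta cm [ 41.76 -18.84  13.83] yaw -1.2847583870924595
```

View pics/c2.png

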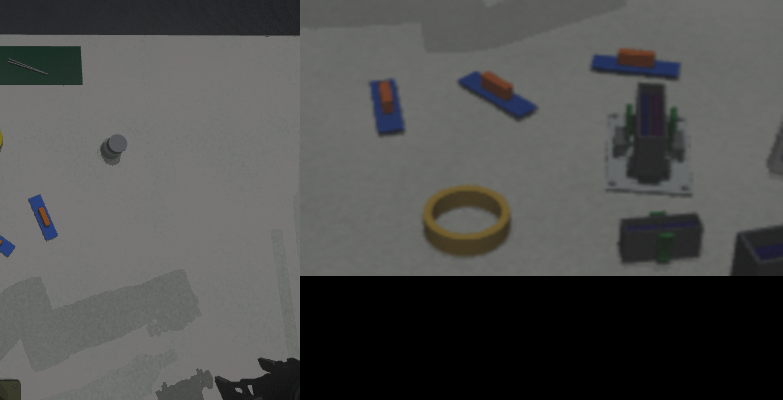

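Three lid look-alikes appear in the top view, at (382,218), (332,237) and (266,281). I choose (382,218), the rightmost. The three cassettes are at (183,118) large, (246,139) small and (253,203) middle-sized, and the last is the docked one I want.

Request:
jog_arm([
  [3.8,-1.7,1.1],
  [7.6,-3.4,2.2],
  [11.4,-5.1,3.3],
  [15.2,-6.8,4.4],
  [19,-8.5,5.5],
  [22.8,-10.2,6.6],
  [26.6,-11.9,7.7],
  [30.4,-13.6,8.8],
  [34.2,-15.3,9.9],
  [38,-17,11],
  [41.8,-18.8,13],
  [41.8,-18.8,14],
], claw=[0,0,0,0,0,0,0,0,0,0,0,0], yaw=[-1.2,-1.2,-1.2,-1.2,-1.2,-1.2,-1.2,-1.2,-1.2,-1.2,-1.2,-1.2], grip_force=40)

```text
time: 2.6
ee_pos: [512.9, -168.9, 108.4]
tool_rot: [0.982, 0.188, 0.002, 0.0]
force: [1.0, -1.1, -0.1]
opening: 42.7
```

Request:
jog_arm([
  [0,0,0],
  [0,0,0],
  [0,0,0],
], claw=[0,0,0], yaw=[0,0,0])

```text
time: 2.85
ee_pos: [508.1, -172.2, 108.5]
tool_rot: [0.983, 0.186, -0.0, 0.0]
force: [0.1, -0.4, 0.3]
opening: 43.0
```

Run:
```python
from h import *
for n in("top","scene"):
    p=cams.get_image(n); print(n,[np.round(np.median(cloud(p,r["mask"]),0)) for r in cams.cut_out(p,"lid")])
    save(p,n+"3.png")
move(508.4,-171.6,30,21.4)
```

```text
top [array([345., 136.,  10.]), array([ 492., -169.,   10.]), array([451., -41.,  11.])]
scene [array([ 525., -166.,   11.]), array([460., -38.,  11.]), array([350., 136.,  11.])]
tcp [ 508.51 -173.04  109.3 ] a 21.298467420608237 tilt [ 0. -0. -1.] F [0.07 0.75 0.07] open 42.58720169808093 t 3.05
delta cm [ 0.03 -0.15  7.93] yaw -0.10153257939176186
```

Request:
jog_arm([
  [0,-0.1,2.5],
  [0,-0.1,5],
  [0,-0.1,7],
  [0,-0.1,7.8],
  [0,-0.1,7.8],
  [0,-0.1,7.8],
  [0,-0.1,7.8],
  [0,-0.1,7.8],
  [0,-0.1,7.8],
  [0,-0.1,7.8],
  [0,-0.1,7.8],
  [0,-0.1,7.8],
], claw=[0,0,0,0,0,0,-1,-1,-1,-1,-1,-1], yaw=[0,0,0,0,0,0,0,0,0,0,0,0], grip_force=40)

```text
time: 4.05
ee_pos: [509.5, -171.4, 31.8]
tool_rot: [0.983, 0.186, 0.001, 0.001]
force: [-0.9, 0.3, 6.8]
opening: 12.8
```

Run:
```python
from h import *
move(541.2,168,200,4.7)
```

```text
tcp [ 509.55 -171.36   31.8 ] a 21.41378006210134 tilt [ 0. -0. -1.] F [-0.94  0.32  6.79] open 12.82322509306176 t 4.05
delta cm [ 15.37 -30.4  -16.85] yaw 16.71378006210134
```

Request:
jog_arm([
  [0,0,0],
  [0,0,0],
  [0,0,-0.5],
  [0,0,-2],
  [0,0,-4],
  [0,0,-7],
  [0,0,-10],
  [0,0,-13],
  [0,0,-13],
], claw=[-1,-1,-1,-1,-1,-1,-1,-1,-1], yaw=[0,0,0,0,0,0,0,0,0], grip_force=45)

```text
time: 4.8
ee_pos: [511.9, -172.0, 166.6]
tool_rot: [0.983, 0.186, 0.005, 0.003]
force: [1.7, -0.6, -0.5]
opening: 13.1
```

Run:
```python
from h import *
move(541.2,168,170,4.7)
```

```text
tcp [ 511.94 -171.98  166.56] a 21.424967670108373 tilt [ 0.01 -0.   -1.  ] F [ 1.72 -0.56 -0.53] open 13.144238546800924 t 4.8
delta cm [ 15.15 -30.58  -0.43] yaw 16.724967670108374
```

Request:
jog_arm([
  [0.5,-1,-0.3],
  [1.7,-3.4,-0.6],
  [3.3,-6.6,-0.9],
  [4.9,-9.8,-0.9],
  [6.5,-13,-0.9],
  [8.1,-16.2,-0.9],
  [9.7,-19.4,-0.9],
  [11.3,-22.6,-0.9],
  [12.9,-25.8,-0.9],
  [14.2,-28.2,-0.9],
  [15,-29.7,-0.9],
  [15.4,-30.4,-0.9],
], claw=[-1,-1,-1,-1,-1,-1,-1,-1,-1,-1,-1,-1], yaw=[0,1,3,5,7,9,11,13,15,16.7,16.7,16.7])

```text
time: 5.8
ee_pos: [549.6, 90.2, 168.5]
tool_rot: [0.997, 0.072, -0.003, -0.017]
force: [0.2, -0.3, -0.9]
opening: 12.7
```

Request:
jog_arm([
  [0,0,0],
  [0,0,0],
  [0,0,0],
  [0,0,0],
  [0,0,0],
  [0,0,0],
], claw=[-1,-1,-1,-1,-1,-1], yaw=[0,0,0,0,0,0])

```text
time: 6.3
ee_pos: [549.6, 90.9, 169.5]
tool_rot: [0.997, 0.073, -0.002, -0.017]
force: [0.5, -0.8, -1.0]
opening: 12.5
```

Run:
```python
from h import *
blue=lambda r,g,b:(b>r*1.5)&(b>g*1.25)
for n in("top","scene"):
    p=cams.get_image(n)
    q=box(p,541,168,90,50,125,165,blue); print(n,len(q),*(rect(q[:,:2]) if len(q) else ()),q.mean(0),np.percentile(q[:,2],[2,98]))
    # plane fit
    A=np.c_[q[:,0]-541,q[:,1]-168,np.ones(len(q))]; print(np.linalg.lstsq(A,q[:,2],rcond=None)[0])
    u0,v0,u1,v1=(200,140,330,260) if n=="top" else (330,130,460,250)
    cv2.imwrite(f"pics/{n}4.png",cv2.resize(p["img"][v0:v1,u0:u1],None,fx=3,fy=3,interpolation=2)[...,::-1])
cv2.imwrite("pics/c4.png",np.hstack([cv2.imread("pics/top4.png"),cv2.imread("pics/scene4.png")]))
move(541.2,168,170,4.7)
```

```text
<stdin>:5: RuntimeWarning: Mean of empty slice.
  ret = um.true_divide(
Traceback (most recent call last):
IndexError: index -1 is out of bounds for axis 0 with size 0
```

Run:
```python
from h import *
move(541.2,168,170,4.7); print(status.observe()["q"], status.observe()["dq"])
```

```text
tcp [549.69  91.05 169.42] a 8.376003924164927 tilt [-0.01  0.03 -1.  ] F [ 0.37 -0.58 -1.4 ] open 12.858271595234175 t 6.35
delta cm [ 0.28 -7.73  0.21] yaw 3.6760039241649265
[ 0.15  0.36 -0.21  1.01  0.03  3.14] [ 0.  0.  0.  0. -0.  0.]
```

Request:
jog_arm([
  [0,0,0],
  [0,0,0],
  [0,0,0],
  [0,0,0],
  [0,0,0],
  [0,0,0],
  [0,0,0],
  [0,0,0],
  [0,0,0],
  [0,0,0],
  [0,0,0],
  [0,0,0],
], claw=[-1,-1,-1,-1,-1,-1,-1,-1,-1,-1,-1,-1], yaw=[-4,-11,-18,-25,-32,-39,-46,-53,-60,-67,-74,-80])

```text
time: 7.35
ee_pos: [549.7, 91.3, 169.3]
tool_rot: [0.715, 0.699, 0.01, -0.014]
force: [0.6, -0.3, -1.3]
opening: 12.8
```

Run:
```python
from h import *
move(541.2,168,170,184.7); print(status.observe()["q"], status.observe()["dq"])
```

```text
tcp [549.7   91.3  169.35] a 88.72406992225739 tilt [-0.01  0.03 -1.  ] F [ 0.58 -0.3  -1.29] open 12.815952314386946 t 7.35
delta cm [ 7.65 -1.02  0.2 ] yaw -95.9759300777426
[ 0.15  0.36 -0.21  1.01  0.03  1.74] [-0.   -0.    0.    0.    0.   -1.23]
```

Request:
jog_arm([
  [0,0,0],
  [0,0,0],
  [0,0,0],
  [0,0,0],
  [0,0,0],
  [0,0,0],
  [0,0,0],
  [0,0,0],
  [0,0,0],
  [0,0,0],
  [0,0,0],
  [0,0,0],
], claw=[-1,-1,-1,-1,-1,-1,-1,-1,-1,-1,-1,-1], yaw=[-7,-14,-21,-28,-35,-42,-49,-56,-63,-70,-77,-84])

```text
time: 8.35
ee_pos: [549.7, 91.3, 169.4]
tool_rot: [0.063, 0.998, 0.017, -0.004]
force: [0.3, 0.5, -0.2]
opening: 13.1
```

Request:
jog_arm([
  [0,0,0],
  [0,0,0],
  [0,0,0],
  [0,0,0],
  [0,0,0],
  [0,0,0],
  [0,0,0],
  [0,0,0],
  [0,0,0],
  [0,0,0],
  [0,0,0],
  [0,0,0],
], claw=[-1,-1,-1,-1,-1,-1,-1,-1,-1,-1,-1,-1], yaw=[-7,-14,-21,-28,-35,-42,-49,-56,-63,-70,-77,-84])

```text
time: 9.35
ee_pos: [549.7, 91.3, 169.4]
tool_rot: [-0.621, 0.784, 0.015, 0.008]
force: [-0.2, 0.2, -1.0]
opening: 12.7
```

Request:
jog_arm([
  [0,0,0],
  [0,0,0],
  [0,0,0],
  [0,0,0],
  [0,0,0],
  [0,0,0],
  [0,0,0],
  [0,0,0],
  [0,0,0],
  [0,0,0],
  [0,0,0],
  [0,0,0],
], claw=[-1,-1,-1,-1,-1,-1,-1,-1,-1,-1,-1,-1], yaw=[-7,-14,-21,-28,-35,-42,-49,-56,-63,-70,-77,-84])

```text
time: 10.35
ee_pos: [549.7, 91.3, 169.4]
tool_rot: [0.986, -0.167, -0.006, -0.016]
force: [-0.4, 0.0, -1.4]
opening: 12.7
```

Run:
```python
from h import *
np.set_printoptions(precision=4,suppress=True)
move(541.2,168,170,4.7); print(status.observe()["q"], status.observe()["dq"])
```

```text
tcp [549.7154  91.2762 169.3897] a -19.23990756249491 tilt [-0.006   0.0343 -0.9994] F [-0.4148  0.0388 -1.3653] open 12.733590088848745 t 10.35
delta cm [-3.3328 -6.9602  0.207 ] yaw -23.93990756249491
[ 0.1456  0.3592 -0.2066  1.006   0.0348 -2.6599] [-0.0013 -0.0008 -0.0004  0.0017 -0.0013 -1.452 ]
```

Request:
jog_arm([
  [0,0,0],
  [0,0,0],
  [0,0,0],
  [0,0,0],
  [0,0,0],
  [0,0,0],
  [0,0,0],
  [0,0,0],
], claw=[-1,-1,-1,-1,-1,-1,-1,-1], yaw=[-7,-14,-21,-28,-32,-36,-36,-36])

```text
time: 11.02
ee_pos: [541.0, 128.3, 169.4]
tool_rot: [0.993, 0.115, 0.001, -0.002]
force: [0.4, -0.3, -1.3]
opening: 13.1
```

Run:
```python
from h import *
np.set_printoptions(precision=4,suppress=True)
move(541.2,168,170,4.7); print(status.observe()["q"], status.observe()["dq"])
```

```text
tcp [540.9938 128.3213 169.3955] a 13.180501304691093 tilt [ 0.0021  0.0039 -1.    ] F [ 0.4013 -0.2779 -1.2845] open 13.105833168621201 t 11.0167
delta cm [ 0.925  -3.8588 -0.0447] yaw 8.480501304691092
[ 0.2311  0.3545 -0.2134  1.      0.0034 -3.1406] [-0.0223  0.0023  0.003  -0.0017 -0.0069 -0.0003]
```

Request:
jog_arm([
  [0,0,0],
  [0.2,-1,0],
  [0.5,-2,0],
  [0.9,-3.2,0],
  [0.9,-3.9,0],
  [0.9,-3.9,0],
  [0.9,-3.9,0],
  [0.9,-3.9,0],
], claw=[-1,-1,-1,-1,-1,-1,-1,-1], yaw=[3,6,8.5,8.5,8.5,8.5,8.5,8.5])

```text
time: 11.68
ee_pos: [541.0, 167.2, 169.4]
tool_rot: [0.999, 0.04, 0.001, -0.002]
force: [0.1, 0.6, 0.2]
opening: 12.9
```

```bash
cat > look.py <<'E'
from h import *
import sys
zl,tag=float(sys.argv[1]),sys.argv[2]   # expected plate top z
blue=lambda r,g,b:(b>r*1.5)&(b>g*1.25)
I=[]
for n in("top","scene"):
    p=cams.get_image(n)
    q=box(p,541,168,90,50,zl-15,zl+12,blue); print(n,len(q))
    if len(q)>10:
        print(*rect(q[:,:2]),q.mean(0),np.percentile(q[:,2],[2,98]))
        print("plane",np.linalg.lstsq(np.c_[q[:,0]-541,q[:,1]-168,np.ones(len(q))],q[:,2],rcond=None)[0])
    u0,v0=(190,140) if n=="top" else (330,130)
    I.append(cv2.resize(p["img"][v0:v0+120,u0:u0+130],None,fx=3,fy=3,interpolation=2)[...,::-1])
cv2.imwrite(f"pics/{tag}.png",np.hstack(I))
E
python3 look.py 149 c4; python3 -c "
from h import *
move(541.2,168,170,4.7)"
```

```text
top 300
[538.38 167.53] [ 33.96 118.19] 4.915535 [506.37 163.37 147.55] [144.94 150.45]
plane [  0.     0.   147.57]
scene 136
[570.96 169.31] [33.49 58.99] 4.332527 [577.78 169.53 147.78] [144.58 150.33]
plane [  0.     0.01 147.76]
tcp [541.13 167.05 169.44] a 4.573169471154786 tilt [ 0.  0. -1.] F [ 0.22 -0.15 -1.25] open 13.053708765379406 t 11.7833
delta cm [ 0.01 -0.09 -0.06] yaw -0.12683052884521384
```

View pics/c4.png

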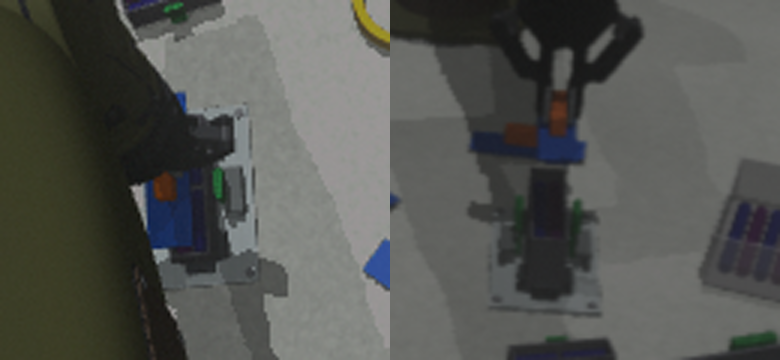

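Request:
jog_arm([
  [0.1,0,2],
  [0.1,0,4],
  [0.1,0,6],
  [0.1,0,6.7],
  [0.1,0,6.7],
  [0.1,0,6.7],
  [0.1,0,6.7],
], claw=[-1,-1,-1,-1,-1,-1,-1], yaw=[0,0,0,0,0,0,0])

```text
time: 12.37
ee_pos: [543.3, 168.0, 103.7]
tool_rot: [0.999, 0.04, 0.002, -0.002]
force: [0.6, 0.5, -1.0]
opening: 12.7
```

```bash
sed -i 's/130\],None,fx=3,fy=3/130],None,fx=3,fy=3/' look.py; python3 look.py 81 c5
python3 - <<'E'
from h import *
move(541.2,168,100,4.7)
p=cams.get_image("scene")
cv2.imwrite("pics/c5.png",cv2.resize(p["img"][165:240,345:425],None,fx=8,fy=8,interpolation=2)[...,::-1])
dark=lambda r,g,b:(g<=r*1.3)
for z0,z1 in((15,30),(30,45),(45,63)):
    q=box(p,600,172,8,17.8,z0,z1); print("cassette near end",len(q),q.mean(0),np.percentile(q,[1,99],axis=0))
blue=lambda r,g,b:(b>r*1.5)&(b>g*1.25)
q=box(p,600,172,10,30,72,90,blue);print("lid near end",len(q),q.mean(0),np.percentile(q,[1,99],axis=0))
E
```

```text
top 235
[541.36 168.07] [ 32.76 119.81] 5.116829 [509.81 162.54  81.44] [78.13 84.7 ]
plane [ 0.    0.   81.46]
scene 149
[562.72 169.15] [33.41 80.25] 4.9698334 [577.32 169.28  81.24] [66.47 84.96]
plane [ 0.06  0.11 78.74]
tcp [543.45 168.18 103.85] a 4.587256697451845 tilt [ 0.  0. -1.] F [ 0.07 -0.19 -1.06] open 12.855096562393383 t 12.4667
delta cm [-0.23  0.    0.38] yaw -0.11274330254815546
cassette near end 67 [600.82 172.23  22.67] [[595.27 155.7   15.28]
 [607.69 188.03  29.33]]
cassette near end 59 [599.62 171.21  37.7 ] [[595.6  154.83  30.23]
 [605.14 186.96  44.72]]
cassette near end 70 [599.82 171.75  54.25] [[595.15 155.75  45.47]
 [604.04 188.18  62.8 ]]
lid near end 43 [597.11 171.88  81.24] [[590.58 156.58  72.65]
 [603.55 188.16  84.7 ]]
```

View pics/c5.png

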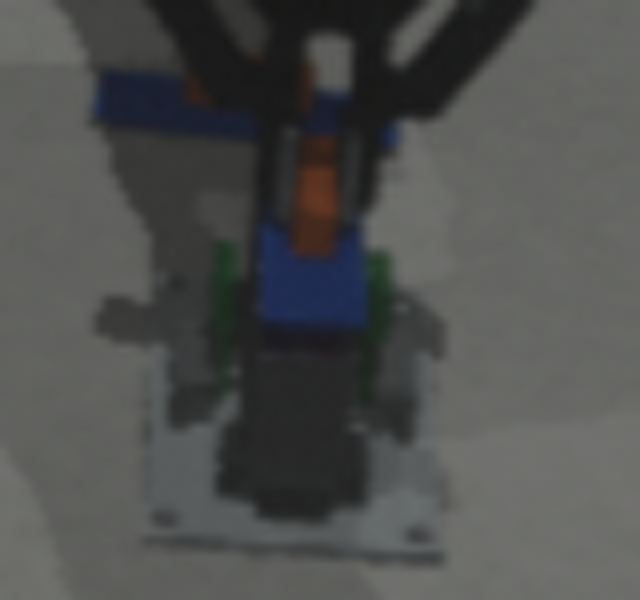

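Request:
jog_arm([
  [0,0.07,0.2],
  [0,0.07,0.4],
  [0,0.07,0.6],
  [0,0.07,0.75],
  [0,0.07,0.85],
  [0,0.07,0.9],
  [0,0.07,0.95],
  [0,0.07,1.0],
  [0,0.07,1.0],
], claw=[-1,-1,-1,-1,-1,-1,-1,-1,-1], yaw=[0,0,0,0,0,0,0,0,0])

```text
time: 13.27
ee_pos: [542.4, 167.3, 92.4]
tool_rot: [0.999, 0.04, 0.001, -0.002]
force: [0.9, 0.9, -0.9]
opening: 12.9
```

Request:
jog_arm([
  [0,0,0.05],
  [0,0,0.1],
  [0,0,0.15],
  [0,0,0.2],
  [0,0,0.2],
], claw=[-1,-1,-1,-1,-1], yaw=[0,0,0,0,0])

```text
time: 13.68
ee_pos: [542.5, 167.3, 91.4]
tool_rot: [0.999, 0.04, 0.001, -0.002]
force: [-1.9, -0.7, 5.6]
opening: 12.7
```

Request:
jog_arm([
  [0,0,0.1],
  [0,0,0.1],
  [0,0,0.1],
  [0,0,0],
  [0,0,0],
  [0,0,-0.5],
  [0,0,-2.5],
  [0,0,-5],
  [0,0,-8],
  [0,0,-10],
  [0,0,-10],
  [0,0,-10],
], claw=[-1,-1,-0.4,-0.2,0,0,0,0,0,0,0,0], yaw=[0,0,0,0,0,0,0,0,0,0,0,0])

```text
time: 14.68
ee_pos: [543.3, 167.2, 192.0]
tool_rot: [0.999, 0.04, 0.003, -0.002]
force: [-0.5, 0.8, 0.1]
opening: 42.5
```

```bash
python3 look.py 70 c6; python3 -c "
from h import *
move(541.2,167,51,4.7)
for n in('top','scene'):
    p=cams.get_image(n); gr=lambda r,g,b:(g>r*1.3)&(g>b*1.3)
    for s in(-1,1):
        q=box(p,541,167+s*25,25,16,40,75,gr); print('green',len(q),q.mean(0),q.max(0),q.min(0))
"
```

```text
top 306
[521.71 165.84] [33.89 81.95] 5.244034 [512.35 164.69  69.33] [66.1  72.37]
plane [ 0.    0.01 69.47]
scene 207
[541.78 166.65] [ 32.46 123.26] 4.675667 [557.27 166.81  69.89] [66.8  72.76]
plane [-0.    0.   69.91]
tcp [541.64 166.66 189.64] a 4.591347600055071 tilt [ 0.  0. -1.] F [-0.63 -0.04  0.3 ] open 42.86963554500842 t 14.7833
delta cm [-0.05  0.01 13.86] yaw -0.10865239994492892
green 32 [543.51 140.79  62.37] [554.85 144.23  65.85] [530.09 137.88  51.32]
green 42 [537.18 192.39  61.02] [549.64 196.56  66.9 ] [525.99 188.83  42.28]
green 18 [550.69 139.63  58.44] [558.25 142.58  65.63] [533.81 136.75  43.92]
green 20 [544.52 191.76  58.66] [552.9  194.91  64.34] [531.57 188.68  43.14]
```

View pics/c6.png

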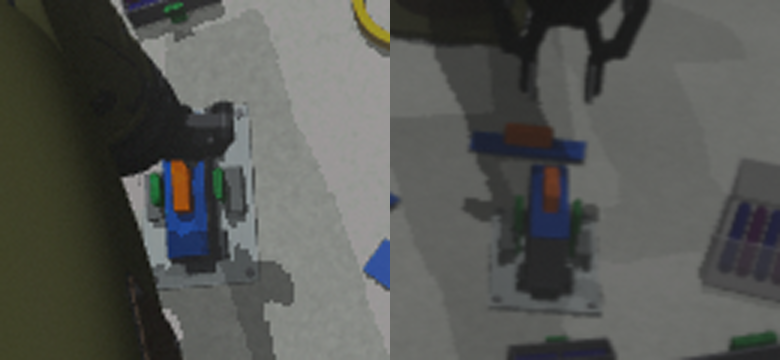

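Request:
jog_arm([
  [0,0,0],
  [0,0,0],
  [0,0,1],
  [0,0,3],
  [0,0,5],
  [0,0,7],
  [0,0,9],
  [0,0,11],
  [0,0,12.5],
  [0,0,13.5],
  [0,0,14],
  [0,0,14],
], claw=[1,1,1,1,1,1,1,1,1,1,1,1], yaw=[0,0,0,0,0,0,0,0,0,0,0,0], grip_force=45)

```text
time: 15.88
ee_pos: [541.6, 167.1, 49.1]
tool_rot: [0.999, 0.04, -0.0, -0.002]
force: [-0.2, 0.4, 0.9]
opening: 85.4
```

Request:
jog_arm([
  [0,0,0],
  [0,0,0],
  [0,0,0],
  [0,0,0],
  [0,0,0],
  [0,0,0],
  [0,0,0],
  [0,0,0],
  [0,0,0],
  [0,0,0],
  [0,0,0],
  [0,0,0],
], claw=[1,-1,-1,-1,-1,-1,-1,-1,-1,-1,-1,-1], yaw=[0,0,0,0,0,0,0,0,0,0,0,0], grip_force=45)

```text
time: 16.88
ee_pos: [543.8, 166.9, 53.0]
tool_rot: [0.999, 0.04, 0.003, -0.002]
force: [-1.9, -3.5, 12.2]
opening: 46.0
```

```bash
python3 look.py 70 c7; python3 -c "
from h import *
move(541.2,167,51,4.7)"
```

```text
top 141
[540.77 161.54] [ 21.2  117.28] 4.6735077 [508.86 156.78  69.25] [66.19 72.58]
plane [ 0.   -0.01 69.2 ]
scene 175
[547.38 167.19] [ 32.23 109.24] 4.3304214 [564.88 168.18  69.92] [66.67 72.78]
plane [-0.01  0.01 70.14]
tcp [543.76 166.96  53.03] a 4.5775878308796445 tilt [ 0.01  0.   -1.  ] F [-2.08 -3.13 12.73] open 45.91372716067413 t 16.9833
delta cm [-0.26 -0.02  0.2 ] yaw -0.12241216912035568
```

View pics/c7.png

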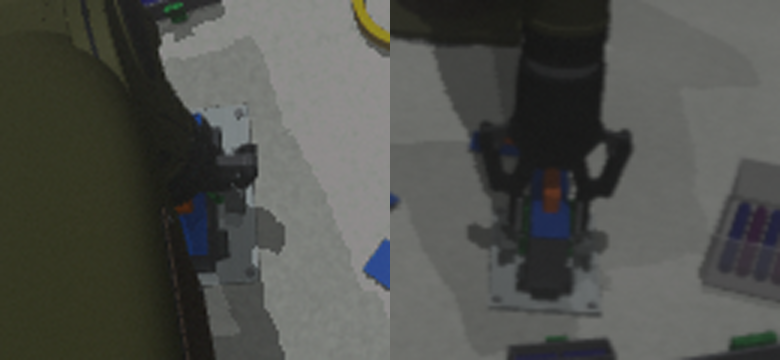

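Request:
jog_arm([
  [0,0,-0.2],
  [0,0,-0.4],
  [0,0,-0.6],
  [0,0,-0.8],
  [0,0,-1.0],
  [0,0,-1.0],
], claw=[-1,-1,-1,-1,-1,-1], yaw=[0,0,0,0,0,0], grip_force=50)

```text
time: 17.48
ee_pos: [542.7, 167.4, 60.5]
tool_rot: [0.999, 0.04, 0.001, -0.002]
force: [1.8, -0.8, -4.3]
opening: 44.8
```

```bash
python3 look.py 75 c8; python3 -c "
from h import *
move(541.2,167,51,4.7)"
```

```text
top 150
[540.38 162.31] [ 21.64 119.54] 4.645134 [507.28 157.27  75.98] [72.75 79.5 ]
plane [ 0.01  0.02 76.41]
scene 176
[544.89 167.14] [ 34.29 112.63] 5.50235 [564.94 168.    76.43] [72.93 78.96]
plane [-0.01  0.03 76.61]
tcp [542.79 167.38  60.49] a 4.593077253839099 tilt [ 0.  0. -1.] F [ 1.77 -1.68 -4.1 ] open 44.53106146034094 t 17.5833
delta cm [-0.16  0.03  0.95] yaw -0.10692274616090103
```

Request:
jog_arm([
  [0,0,-0.5],
  [0,0,-1],
  [0,0,-1.7],
  [0,0,-2.5],
  [0,0,-3.3],
  [0,0,-4.2],
  [0,0,-5.1],
  [0,0,-6],
  [0,0,-6.9],
  [0,0,-7.7],
  [0,0,-8.2],
  [0,0,-8.4],
], claw=[-1,-1,-1,-1,-1,-1,-1,-1,-1,-1,-1,-1], yaw=[0,0,0,0,0,0,0,0,0,0,0,0], grip_force=55)

```text
time: 18.58
ee_pos: [542.9, 167.2, 145.7]
tool_rot: [0.999, 0.04, 0.002, -0.002]
force: [0.3, -0.6, -4.1]
opening: 43.8
```

Request:
jog_arm([
  [0,0,-0.5],
  [0,0,-1],
  [0,0,-1.7],
  [0,0,-2.5],
  [0,0,-3.3],
  [0,0,-4],
  [0,0,-4.5],
  [0,0,-5],
  [0,0,-5],
  [0,0,-5],
  [0,0,-5],
  [0,0,-5],
], claw=[-1,-1,-1,-1,-1,-1,-1,-1,-1,-1,-1,-1], yaw=[0,0,0,0,0,0,0,0,0,0,0,0])

```text
time: 19.58
ee_pos: [541.8, 166.7, 193.9]
tool_rot: [0.999, 0.04, 0.001, -0.002]
force: [-0.2, -0.2, -3.8]
opening: 44.3
```

```bash
cat > chk.py <<'E'
from h import *
p=cams.get_image("scene")
blue=lambda r,g,b:(b>r*1.5)&(b>g*1.25)
q=box(p,541,168,90,50,185,225,blue); print(len(q),*rect(q[:,:2]),q.mean(0)); print("plane",np.linalg.lstsq(np.c_[q[:,0]-541,q[:,1]-168,np.ones(len(q))],q[:,2],rcond=None)[0])
q=box(p,600,172,10,20,100,195); print("near end",len(q),np.percentile(q,[1,50,99],axis=0))
cv2.imwrite("pics/c9.png",cv2.resize(p["img"][90:230,310:450],None,fx=4,fy=4,interpolation=2)[...,::-1])
move(541,167,190,4.6)
print({t:[np.round(np.median(cloud(p,r["mask"]),0)) for r in cams.cut_out(p,t)][:2] for t in("tape_roll","jar","parts_box")})
E
python3 chk.py
```

```text
184 [541.62 166.67] [ 33.81 117.56] 4.5559464 [561.17 166.93 209.7 ]
plane [ -0.01  -0.   209.8 ]
near end 236 [[592.89 154.41 146.21]
 [598.05 171.51 171.46]
 [603.18 187.67 194.65]]
tcp [541.83 166.74 193.92] a 4.591307296123117 tilt [ 0.  0. -1.] F [ 0.12  0.51 -3.96] open 43.999854444169074 t 19.6333
delta cm [-0.08 -0.03  0.39] yaw -0.008692703876882923
{'tape_roll': [array([734., -17.,  18.])], 'jar': [array([ 711., -358.,   38.])], 'parts_box': [array([475., 381.,  21.]), array([560., 168., 210.])]}
```

View pics/c9.png

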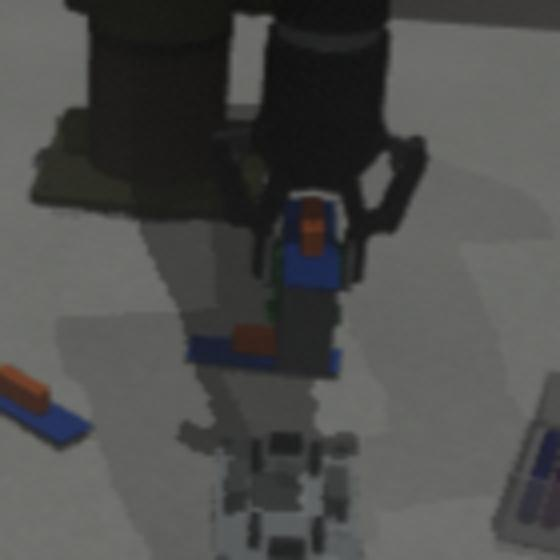

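Request:
jog_arm([
  [0,0,0],
  [0,0,0],
  [0,0,0],
  [0,0,0],
  [0,0,0],
  [0,0,0],
  [0,0,0],
  [0,0,0],
  [0,0,0],
  [0,0,0],
  [0,0,0],
  [0,0,0],
], claw=[-1,-1,-1,-1,-1,-1,-1,-1,-1,-1,-1,-1], yaw=[0,0,0,0,0,0,0,0,0,0,0,0])

```text
time: 20.78
ee_pos: [542.2, 166.8, 194.5]
tool_rot: [0.999, 0.04, 0.001, -0.002]
force: [-0.3, 0.1, -3.4]
opening: 43.9
```

```bash
python3 chk.py; python3 -c "
from plant import env; print(env.close_job())"
```

```text
177 [542.88 167.26] [ 32.82 118.35] 4.383232 [562.7  167.6  210.38]
plane [ -0.     0.   210.45]
near end 229 [[593.19 154.57 147.13]
 [598.21 171.42 171.67]
 [603.41 188.16 194.65]]
tcp [542.21 166.81 194.48] a 4.588948526268087 tilt [ 0.  0. -1.] F [ 0.65  0.09 -4.66] open 43.96894234145981 t 20.8333
delta cm [-0.12 -0.03  0.45] yaw -0.011051473731912509
{'tape_roll': [array([733., -17.,  18.])], 'jar': [array([ 710., -359.,   36.])], 'parts_box': [array([598., 170., 175.]), array([473., 381.,  21.])]}
the job is handed in; nothing more can be done
None
```

I seated the rightmost blue lid on the docked, middle-sized cassette and let it go. I then pinched both green catches at 45–55 N, lifted the cassette straight out, and handed the job in at about 21 s with it still held.

**Last checks:**
- **Height and level:** the underside was about 146 mm above the worktop. The lid plate was level to within about 0.5° and aligned with the cassette, and did not drop or tilt over a further second of holding.
- **Lid seating:** after release the lid plate read 69.5–69.9 mm, against 70 mm expected when fully seated.
- **Bystanders:** the tape roll, jar and box of blanks read the same as at the start, within 2–5 mm of measuring noise.

**What went wrong or disagreed:**
- **Wrist limit:** while I carried the lid, the last joint ran into its range limit and the tool tilted about 2°. I turned the wrist round the other way, which brought it back to level before I placed the lid.
- **Push while pinching:** closing on the catches pushed the arm up about 4 mm, with 12 N of force. This was gone once I lifted.
- **Finger opening:** it read about 44 mm on the pinched catches, where 50 mm was expected. It also read about 1 mm low on the lid's rib. The grip held steady.

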